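Set up the filter test bench

ROBOT

A 6-joint arm with a two-finger parallel gripper is mounted at the origin on the work surface. World frame = base frame: x ahead of the robot, y to its left, z up, the work surface at z = 0. Lengths are in m, angles in rad, forces in N, time in s.
With the tool pointing down it reaches from about 0.375 to 0.925 m from the base axis. Payload 5.7 kg.
Tool frame: the origin (TCP) lies midway between the tips of the shut fingers; the grasp point (between the pads) lies 19 mm behind it; z points along the fingers, y is the line along which they close (so a half turn about z gives the same grasp; the last joint's range is limited). The gripper opens to 88 mm and grips with 3 to 60 N. Pads are 20 mm wide; open, the fingers measure 115 mm over their backs; the gripper's body (75 mm by 178 mm) begins 61 mm behind the grasp point.
Start: joints at [1.135, 0.359, 1.51, -0, 1.272, -0.115], TCP at [0.189, 0.569, 0.223] pointing down, gripper open.
Joint ranges: [-2.97, 2.97], [-1.01, 2.36], [0.21, 2.38], [-0.96, 4.11], [0.2, 2.71], [-2.98, 2.98]. Speed limits (rad/s): [2.39, 2.39, 3.14, 3.14, 3.14, 3.14].

INTERFACE

Orientations are given as a unit quaternion [x, y, z, w].
In Python, from bench import move_ptp, servo_line, goto_joints, move_gripper, sleep, inverse_kinematics, capture, PlanningError, close_job, spot_in, silhouettes, current_clock, current_joint_pos, current_qvel, current_joint_torque, current_position, current_orientation, current_force, current_torque, current_finger_gap, current_grip_force gives the robot as it stands. Calls block until the motion is done:
- move_ptp(position, orientation): joint-space move of the TCP to a pose.
- servo_line(position, orientation=None, rate=0.15, contact_N=None): straight line of the TCP; orientation=None keeps the orientation; rate is the mean speed in m/s. With contact_N (N) it stops when the force on the tool has changed by that much, and returns True; else False.
- goto_joints(angles): joint-space move.
- move_gripper(opening): finger opening in m; the grip force is fixed at half the most; returns when the fingers have stopped.
- sleep(seconds).
- inverse_kinematics(position, orientation): joint angles nearest the present ones, or None.
- capture(name): name is "side" or "top"; returns a dict with "image" (400x640x3 uint8, blue, green, red), "range_z" (400x640 float32, m along the optical axis (not along the pixel's ray), 0 where there is no reading), "intrinsics" (3x3 intrinsics, pixels), "k1" (the pictures are not rectified: a ray, as slopes to the right and down, at radius r is drawn at 1 + k1 r^2 times it, then the intrinsics apply), "R" (3x3) and "t" (3): a world point X has camera coordinates R X + t. Camera axes: x right, y down, z forward; pixel columns grow to the right and rows downward; lengths in m; the calibration is good to about 2 mm. A picture is of the moment at which its call begins.
A pose or a line that the arm cannot do raises PlanningError and nothing moves.
- close_job(): hands the job in; it is judged then, once.
Trained networks look in the newest picture that a camera, given by its name, has taken for a name from the list of things; names that differ only in an ending like _2 or _b are one class to them, and where a whole thing is asked for, a point or a joint stands for the part that bears it (a point fixed in the world has none). Each returns a list of dicts, best first, with "conf" (0 to 1); they miss things now and then, are a little off and sometimes report something else, mostly with a low value. They report only what shows in the picture. A call takes as long as a camera call. They do not tell look-alikes from the thing itself.
- spot_in(camera, query): "xy" ([column, row] in pixels, amid what is visible of it).
- silhouettes(camera, query): "region" (400x640 bool, what is visible of it) and "xy" ([column, row] in pixels, amid what is visible of it).
Readings, each from a call of its own:
- current_clock(): time.
- current_joint_pos(): joint angles.
- current_qvel(): joint speeds.
- current_joint_torque(): joint torques, N m.
- current_position(): TCP position.
- current_orientation(): TCP orientation.
- current_force(): force on the tool from outside, world axes, zero at the start.
- current_torque(): the same for the moment, N m.
- current_finger_gap(): finger opening in m.
- current_grip_force(): force on a finger pad.
Only numpy, scipy, OpenCV 4.12 (cv2) and the standard library are available. Lean on these libraries where they do the work, as an engineer would, in place of code of your own. Each camera call takes 0.05 s, during which the arm holds its last target. There are 200 camera calls.

TASK

Set up the optical bench for a filter check: drop the T-foot of each of the three filter holders into the rail's slot and twist it a quarter turn, so that it locks under the lips with its frame standing square across the beam. Slide every filter from the rack fully home into a holder of its own, and only when all that stands ready slide the lamp's shutter tab fully over to open. Leave the eyepiece, objective and screwdriver alone.

Things in the scene. Friction and masses are not known exactly. Their poses are not given: they have to be found in the camera images.
- bench: Optical bench, fixed: aluminium T-slot rail along its y axis, 90 wide (x), 660 long, top at z 45. Origin: centre of its underside on the table; x away from the robot, y along the rail to the lamp (robot's left). Lamp end: black shutter housing 110 (x), y 175-201, top z 128; finned lamp house y 230-330, top z 150. Other end: cream photometer head, y -198 to -317, top z 138.
- slot_mid (a point): Middle of the rail's slot at the rail's top (bench x 0, y 0, z 45), bench axes. Slot 23 wide between lips 11 thick (z 34-45), free from bench y -198 to 175; cavity under the lips 70 wide, z 10-34: a T-foot enters only lengthwise along the slot and can turn below the lips once its flange rests on the rail.
- shutter (a joint): Shutter tab, sliding in the top of the shutter housing: 0 = shut, 0.044 m = fully open; it opens towards bench -x (towards the robot); about 2 N of friction, stays where it is left.
- shutter_tab (a point): Point on the shutter's upright aluminium tab to pinch, 16 below its top; moves with it. The tab is 18 (bench x) x 10 (bench y) and stands 46 above the housing's top (z 128 to 174).
- cradle: Storage cradle, fixed: two wooden battens along its y axis on a board, 84 (x) x 330 (y), top at z 34, gap of 24 between the battens, end blocks 50 high. Origin: centre of the underside. The holders hang in the gap, along it, their flanges on top.
- holder1: Filter holder (3 alike), 88 tall, about 0.28 kg. Origin: centre of the T-foot's underside, z up. T-foot 60 (x) x 20 (y), z 0-12; neck 20 dia, z 12-26; flange 60 dia, z 26-32; dark frame 69 (x) x 21 (y), z 32-88, flat faces to grip across the 21. Frame pocket open at the top: 57 (x) x 11 (y), floor z 38. Starts hanging upright in the cradle by its flange, foot lengthwise in the gap.
- holder2: As holder1. Foot and frame width share the x axis, so a quarter turn puts the foot under the rail's lips and the frame across the beam. In the slot the flange rests on the rail's top: origin then at bench z 19.
- holder3: As holder1. In the slot it turns freely either way and slides along; only friction holds it when not gripped. It may stand anywhere between lamp and photometer.
- holder1_pocket (a point): Centre of the pocket floor of holder1 (its z 38), axes as the holder's: where a filter's origin lies when fully home.
- holder2_pocket (a point): The same of holder2.
- holder3_pocket (a point): The same of holder3.
- rack: Filter rack, loose, grey plastic block 76 (x) x 164 (y) x 40 tall, about 0.9 kg. Origin: centre of the underside. Three upright pockets at y -60, 0 and +60, each 58 (x) x 11 (y), floor at z 6; a filter stands in a pocket with its 54 width along rack x.
- filter1: Filter (all alike): black flat slab 8 thick (y), 54 wide (x), z 0-54, with a window; above it a gripping tab 32 wide (x), 8 thick, z 54-88; 0.07 kg. Origin: centre of its lower edge, z up. Either face may look to the lamp. Starts standing in a rack pocket, tab up, 54 of its height above the rack. Fully home in a holder its origin is at holder z 38.
- filter2: As filter1. Two or three filters are there; a missing one reads None.
- filter3: As filter1.
- eyepiece: Bystander: black eyepiece standing beyond the rail, 42 in diameter, 62 tall; origin under its centre.
- objective: Bystander: steel microscope objective standing beyond the rail, 30 in diameter, 50 tall; origin under its centre.
- screwdriver: Bystander: screwdriver lying beyond the rail.
Not all that is in view belongs to the job. What is shaped like the holder1 but red is not meant.

How it is judged:
By the outcome, as a careful person would: the job done as asked, in the order asked, and still so for the second after the job is handed in, with the robot touching nothing.
Of filter1, filter2, filter3 only 2 to 3 are there at a start; the rules pass over those that are not, and their reading is None.
At some moment in a run one of rack, holder1, holder2, holder3 may be knocked a few centimetres aside while the robot is not near it.
It also fails if it takes over 210 s, if anything falls off the work surface, if the arm or the gripper's body presses on something with over 40 N, if the wrist force passes 120 N, or if a joint passes its speed limit or range.

## Working session

There is one attempt and no reset: what is moved stays moved. The work goes in short steps, each a Python script; the robot and the scene stay as the last script left them, time stands still between calls to the robot, and variables do not carry over. Pictures are saved under pics/ and viewed, at most 14 in all, crops included, and the job is handed in when it is done.

```bash
ls; mkdir -p pics
cat > h.py <<'E'
import numpy as np, cv2
from bench import *
def cloud(c):
    K=c["intrinsics"];z=c["range_z"]
    v,u=np.mgrid[0:400,0:640].astype(float)
    xd=(u-K[0,2])/K[0,0]; yd=(v-K[1,2])/K[1,1]
    x,y=xd.copy(),yd.copy()
    for _ in range(8):
        s=1+c["k1"]*(x*x+y*y); x,y=xd/s,yd/s
    P=np.stack([x*z,y*z,z],-1)
    W=(P-np.asarray(c["t"]))@np.asarray(c["R"])
    W[z<=0]=np.nan
    return W
E
python3 - <<'E'
from h import *
for n in("top","side"):
    c=capture(n); cv2.imwrite(f"pics/{n}0.png",c["image"]); np.savez(f"{n}0.npz",**c)
    print(n,c["intrinsics"],c["k1"],c["R"],c["t"])
    W=cloud(c)
    for q in("holder1","rack","filter1","shutter_tab","bench","cradle","eyepiece","objective","screwdriver"):
        for d in silhouettes(n,q):
            m=d["region"]; print(q,round(d["conf"],2),np.round(d["xy"]),m.sum(),np.round(np.nanmedian(W[m],0),3), np.round(np.nanmax(W[m][:,2]),3))
print(current_orientation(),current_clock())
E
```

```text
pics
top [[513.40363025   0.         320.78847866]
 [  0.         513.40363025 201.19270412]
 [  0.           0.           1.        ]] -0.16516224235180918 [[-4.85070799e-03 -9.99988018e-01  6.59735611e-04]
 [-9.94489348e-01  4.75494044e-03 -1.04729777e-01]
 [ 1.04725386e-01 -1.16411361e-03 -9.94500497e-01]] [0.01748085 0.55213722 1.29497649]
holder1 0.91 [248. 254.] 463 [0.422 0.195 0.045] 0.102
holder1 0.91 [235. 308.] 505 [0.28  0.226 0.044] 0.096
holder1 0.82 [287. 250.] 455 [0.424 0.106 0.045] 0.103
holder1 0.8 [343. 246.] 481 [ 0.437 -0.034  0.036] 0.094
holder1 0.58 [212. 252.] 535 [0.421 0.289 0.046] 0.103
holder1 0.58 [183. 302.] 452 [0.294 0.36  0.039] 0.095
rack 0.57 [406. 246.] 1677 [ 0.441 -0.198  0.04 ] 0.097
filter1 0.68 [430. 246.] 151 [ 0.434 -0.257  0.063] 0.099
filter1 0.65 [408. 244.] 130 [ 0.443 -0.2    0.066] 0.098
shutter_tab 0.56 [258. 160.] 47 [0.638 0.153 0.171] 0.178
bench 0.73 [248. 251.] 443 [0.422 0.193 0.045] 0.102
bench 0.72 [330. 173.] 10880 [ 0.623 -0.007  0.051] 0.179
cradle 0.92 [260. 256.] 2728 [0.422 0.193 0.035] 0.101
cradle 0.2 [285. 250.] 442
[... 1213 characters left out ...]
.] 127 [0.642 0.151 0.155] 0.178
shutter_tab 0.73 [406. 263.] 221 [ 0.731 -0.1    0.035] 0.056
shutter_tab 0.55 [256. 176.] 197 [0.415 0.286 0.085] 0.102
shutter_tab 0.42 [349. 171.] 116 [0.642 0.15  0.156] 0.177
shutter_tab 0.26 [367. 278.] 11954 [ 0.611 -0.228  0.077] 0.178
bench 0.6 [364. 276.] 12150 [ 0.611 -0.226  0.075] 0.178
cradle 0.83 [257. 213.] 1198 [0.403 0.163 0.037] 0.099
eyepiece 0.65 [401. 225.] 333 [0.745 0.022 0.055] 0.068
objective 0.53 [408. 261.] 213 [ 0.729 -0.099  0.034] 0.056
screwdriver 0.69 [365. 278.] 11981 [ 0.611 -0.232  0.077] 0.178
screwdriver 0.64 [419. 250.] 351 [ 0.785 -0.04   0.024] 0.031
[ 1.59715812e-01  9.87163034e-01 -4.94564016e-05 -2.69241151e-05] 1.0
```

View pics/top0.png

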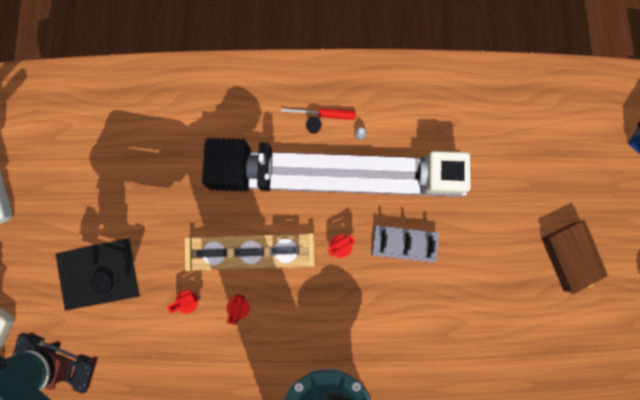

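View pics/side0.png

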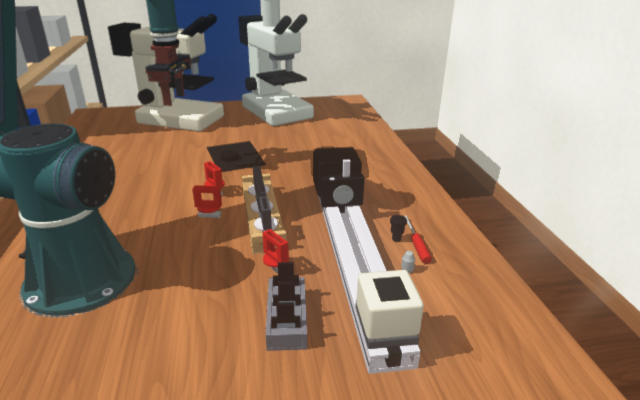

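Three dark holders hang in the cradle at pixels (214,252), (250,252), (287,250) of the top view. The three red holders at (342,246), (184,302) and (238,308) are decoys. The rack is at (405,244) and the shutter tab at (258,160). Next I measure finely.

```bash
cat > m.py <<'E'
from h import *
cs={n:dict(np.load(f"{n}0.npz")) for n in("top","side")}
for n,c in cs.items():
    W=cloud(c).reshape(-1,3); W=W[np.isfinite(W[:,0])]
    def box(x0,x1,y0,y1,z0,z1): 
        return W[(W[:,0]>x0)&(W[:,0]<x1)&(W[:,1]>y0)&(W[:,1]<y1)&(W[:,2]>z0)&(W[:,2]<z1)]
    print(n)
    T=box(.3,.36,-.3,.1,-.02,.03); print("table z",np.median(T[:,2]),T[:,2].std())
    for yc in(.289,.195,.106):
        p=box(.38,.46,yc-.045,yc+.045,.088,.112)
        if len(p)>10:
            r=cv2.minAreaRect(p[:,:2].astype(np.float32)*1000); print("holder",len(p),p.mean(0).round(4),(p[:,:2].min(0)+p[:,:2].max(0)).round(4)/2,np.round(r[0],1),np.round(r[1],1),round(r[2],1),np.median(p[:,2]).round(4))
    for yc in(-.257,-.2,-.14):
        p=box(.39,.49,yc-.025,yc+.025,.08,.112)
        if len(p)>5:
            r=cv2.minAreaRect(p[:,:2].astype(np.float32)*1000); print("filter",len(p),p.mean(0).round(4),np.round(r[0],1),np.round(r[1],1),round(r[2],1),np.median(p[:,2]).round(4))
    p=box(.36,.52,-.31,-.1,.034,.046); r=cv2.minAreaRect(p[:,:2].astype(np.float32)*1000); print("rack",len(p),p.mean(0).round(4),np.round(r[0],1),np.round(r[1],1),round(r[2],1))
    p=box(.58,.70,.1,.2,.145,.185); 
    r=cv2.minAreaRect(p[:,:2].astype(np.float32)*1000); print("tab",len(p),p.mean(0).round(4),np.round(r[0],1),np.round(r[1],1),round(r[2],1),np.median(p[:,2]))
    # rail: edges per y slice
    out=[]
    for y in np.arange(-.18,.10,.01):
        p=box(.54,.70,y-.005,y+.005,.039,.053); x=np.sort(p[:,0])
        if len(x)<10: continue
        d=np.diff(x); i=d.argmax(); out.append((y,x[0],x[i],x[i+1],x[-1]))
    out=np.array(out); 
    for k in range(1,5):
        f=np.polyfit(out[:,0],out[:,k],1); print("edge",k,f.round(4), np.std(out[:,k]-np.polyval(f,out[:,0])).round(4))
E
python3 m.py
python3 - <<'E'
import cv2,numpy as np
a=cv2.imread('pics/top0.png')[130:320,180:445]; a=cv2.resize(a,None,fx=3,fy=3,interpolation=3); cv2.imwrite('pics/crop0.png',a)
E
```

```text
top
table z 0.00047419197957118155 0.0028020197722209393
holder 149 [0.4206 0.2886 0.0966] [0.42035 0.2886 ] [420.6 288.6] [21.  68.8] 3.0 0.0969
holder 144 [0.4226 0.1943 0.0962] [0.42285 0.19295] [423.3 193.1] [21.  68.6] 2.5 0.0963
holder 139 [0.4252 0.1059 0.0964] [0.4252 0.1061] [425.3 106.1] [20.6 66.7] 2.9 0.0963
filter 61 [ 0.4336 -0.2582  0.092 ] [ 433.8 -258.9] [10.  30.7] 82.3 0.0935
filter 55 [ 0.4437 -0.2008  0.0922] [ 443.3 -201.4] [ 8.2 31.8] 80.7 0.0934
filter 47 [ 0.4466 -0.14    0.0938] [ 446.9 -140.8] [ 8.5 30.2] 83.0 0.0943
rack 1445 [ 0.4415 -0.1985  0.0403] [ 441.8 -201.1] [164.8  77. ] 83.2
tab 134 [0.6431 0.184  0.1552] [637.2 175. ] [105.5  49.1] 0.6 0.1503517630545375
edge 1 [0.0413 0.5807] 0.0005
edge 2 [0.0378 0.613 ] 0.0008
edge 3 [0.0403 0.637 ] 0.0005
edge 4 [0.0401 0.6699] 0.0008
side
table z 0.0026173398524600793 0.0012473537152097604
holder 97 [0.4215 0.2819 0.0963] [0.42165 0.28775] [420.8 287.6] [21.4 76.5] 2.7 0.0974
holder 110 [0.4234 0.1893 0.0964] [0.4232  0.19415] [423.5 194. ] [21.4 73. ] 1.6 0.0976
holder 135 [0.427  0.0989 0.0962] [0.42705 0.1043 ] [427.  104.4] [20.9 75.1] 1.8 0.0978
filter 169 [ 0.4331 -0.263   0.0907] [ 433.1 -261. ] [12.1 30.9] 79.7 0.0915
filter 152 [ 0.4426 -0.2038  0.0902] [ 443.  -202.3] [11.7 31.2] 76.9 0.0908
filter 133 [ 0.4486 -0.144   0.0904] [ 449.2 -142.5] [11.5 30.7] 81.4 0.0909
rack 1259 [ 0.4393 -0.2266  0.0419] [ 441.6 -202.6] [167.5  76.1] 82.8
tab 188 [0.6407 0.1748 0.156 ] [637.2 172.3] [113.7  55.2] 0.0 0.15201443522515007
edge 1 [0.0438 0.5821] 0.0004
edge 2 [0.1028 0.6137] 0.0073
edge 3 [0.1569 0.6366] 0.013
edge 4 [0.215  0.6687] 0.0193
```

View pics/crop0.png

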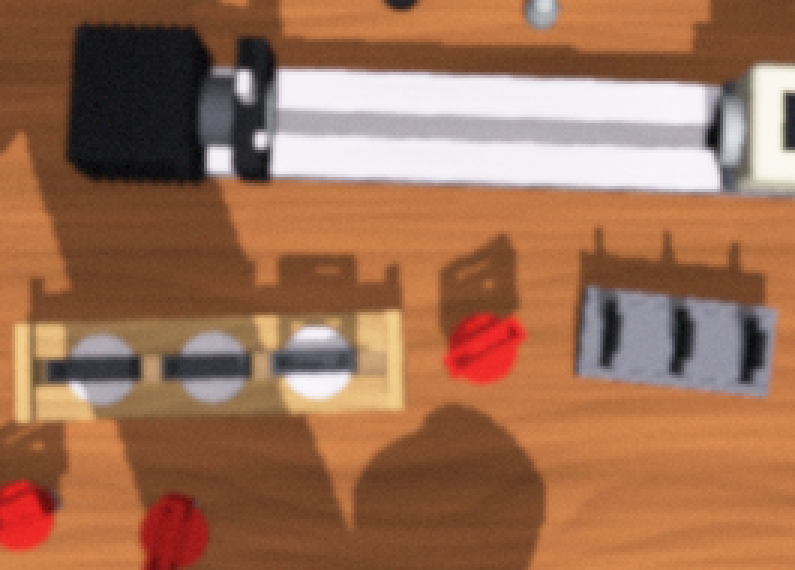

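```bash
cat >> h.py <<'E'
from scipy.spatial.transform import Rotation as Ro
BY=-0.0403                      # bench yaw
bx=np.array([np.cos(BY),np.sin(BY)]); by=np.array([-np.sin(BY),np.cos(BY)])
B0=np.array([0.6252-0.0,0.0])   # point on slot axis; refined bench y origin below
def bp(x,y): return B0+x*bx+y*by
def q(psi):  # tool down, closing line along angle psi
    c,s=np.cos(psi),np.sin(psi)
    return Ro.from_matrix(np.array([[-s,c,0],[c,s,0],[0,0,-1]]).T).as_quat()
def pose(xy,z,psi): return [float(xy[0]),float(xy[1]),float(z)],q(psi)
def best(xy,z,psi):  # psi or psi+pi, smaller |j6|
    r=[(abs(j[5]),p) for p in(psi,psi+np.pi) for j in[inverse_kinematics(*pose(xy,z,p))] if j is not None]
    return min(r)[1]
def pts(c,x0,x1,y0,y1,z0,z1):
    W=cloud(c).reshape(-1,3); W=W[np.isfinite(W[:,0])]
    return W[(W[:,0]>x0)&(W[:,0]<x1)&(W[:,1]>y0)&(W[:,1]<y1)&(W[:,2]>z0)&(W[:,2]<z1)]
def rect(p):
    r=cv2.minAreaRect(p[:,:2].astype(np.float32)*1000); (w,h),a=r[1],np.deg2rad(r[2])
    if w<h: a+=np.pi/2; w,h=h,w          # a: long axis direction
    return np.array(r[0])/1000,(round(w,1),round(h,1)),(a+np.pi/2)%np.pi-np.pi/2
def st(msg=""): print(msg,"t",round(current_clock(),1),"tcp",np.round(current_position(),4),"F",np.round(current_force(),1),"gap",round(current_finger_gap(),4),"grip",round(current_grip_force(),1))
E
python3 - <<'E'
from h import *
d=dict(np.load("top0.npz"))
# bench y: housing top front edges / photometer
for n in("top0.npz","side0.npz"):
    c=dict(np.load(n))
    for nm,b in(("housing",(.57,.70,.1,.2,.118,.136)),("lamp",(.55,.72,.17,.4,.142,.158)),("photo",(.55,.7,-.4,-.15,.13,.146)),("tab",(.6,.68,.1,.2,.165,.182))):
        p=pts(c,*b)
        if len(p)>5: print(n,nm,len(p),rect(p),p.min(0).round(3),p.max(0).round(3),p.mean(0).round(4))
for xy,z,ps in(((.4206,.2886),.2,.03),((.4252,.106),.1,.03),(bp(0,.1),.1,BY),(bp(0,-.1),.1,BY),((.434,-.258),.1,-1.45-.0)):
    for p in(ps,ps+np.pi,ps-np.pi/2,ps+np.pi/2):
        j=inverse_kinematics(*pose(xy,z,p)); print(np.round(xy,3),round(p,2),None if j is None else np.round(j,2))
E
```

```text
top0.npz housing 480 (array([0.63270782, 0.169558  ]), (110.6, 55.2), np.float64(-0.04351325589275046)) [0.577 0.142 0.118] [0.688 0.199 0.136] [0.6287 0.1585 0.1282]
top0.npz lamp 1998 (array([0.63624658, 0.24699165]), (121.1, 103.2), np.float64(-0.04272256336510516)) [0.575 0.195 0.142] [0.697 0.3   0.158] [0.6347 0.2454 0.1506]
top0.npz photo 1570 (array([ 0.61411835, -0.29571741]), (99.4, 97.5), np.float64(1.5380311895875427)) [ 0.564 -0.347  0.13 ] [ 0.663 -0.245  0.145] [ 0.6129 -0.295   0.1378]
top0.npz tab 29 (array([0.63999872, 0.15456313]), (16.5, 7.5), np.float64(-0.035198068021195184)) [0.632 0.151 0.17 ] [0.648 0.158 0.179] [0.6395 0.1542 0.1741]
side0.npz housing 519 (array([0.63710748, 0.16822549]), (117.0, 63.6), np.float64(-0.001571797675364195)) [0.579 0.136 0.118] [0.696 0.2   0.136] [0.6329 0.1639 0.1272]
side0.npz lamp 738 (array([0.63747656, 0.2428022 ]), (119.4, 105.9), np.float64(-0.05253924145924671)) [0.576 0.19  0.142] [0.697 0.299 0.157] [0.6333 0.2361 0.1516]
side0.npz photo 2178 (array([ 0.61380139, -0.29965408]), (101.8, 95.8), np.float64(1.534882267914
[... 634 characters left out ...]
0.3   1.99 -0.    0.85 -1.51]
[0.629 0.1  ] -0.04 [ 0.05  0.53  1.55 -0.    1.06  0.09]
[0.629 0.1  ] 3.1 None
[0.629 0.1  ] -1.61 [ 0.05  0.53  1.55 -0.    1.06  1.66]
[0.629 0.1  ] 1.53 [ 0.05  0.53  1.55 -0.    1.06 -1.48]
[ 0.621 -0.1  ] -0.04 [-0.27  0.52  1.57 -0.    1.05 -0.23]
[ 0.621 -0.1  ] 3.1 [-0.27  0.52  1.57 -0.    1.05  2.91]
[ 0.621 -0.1  ] -1.61 [-0.27  0.52  1.57 -0.    1.05  1.34]
[ 0.621 -0.1  ] 1.53 [-0.27  0.52  1.57 -0.    1.05 -1.8 ]
[ 0.434 -0.258] -1.45 [-0.67  0.38  1.85 -0.    0.91  0.78]
[ 0.434 -0.258] 1.69 [-0.67  0.38  1.85 -0.    0.91 -2.36]
[ 0.434 -0.258] -3.02 [-0.67  0.38  1.85 -0.    0.91  2.35]
[ 0.434 -0.258] 0.12 [-0.67  0.38  1.85 -0.    0.91 -0.79]
```

```bash
cat >> h.py <<'E'
B0=np.array([0.6238,-0.035])
def find_holders(c):  # dark frames hanging in the cradle, from top picture
    out=[]
    for y0,y1 in((.245,.34),(.15,.24),(.06,.15)):
        p=pts(c,.39,.46,y0,y1,.088,.112)
        if len(p)>60: out.append((rect(p),p.mean(0)))
    return out
def pick_holder(xy,ang):
    psi=(ang-np.pi/2+np.pi/2)%np.pi-np.pi/2
    move_gripper(.05)
    move_ptp(*pose(xy,.16,psi)); servo_line(*pose(xy,.062,psi),rate=.2)
    move_gripper(0.0); st("gripped")
    servo_line(*pose(xy,.185,psi),rate=.2); st("lifted")
    return psi
def insert(by_,dx0=0):
    xy=bp(dx0,by_)
    move_ptp(*pose(xy,.145,BY)); st("over slot")
    for dx in(0,.0015,-.0015,.003,-.003):
        p=bp(dx0+dx,by_)
        servo_line(*pose(p,.115,BY),rate=.2)
        hit=servo_line(*pose(p,.068,BY),rate=.05,contact_N=6); z=current_position()[2]; st(f"dx {dx} hit {hit}")
        if z<.082: return dx0+dx
        servo_line(*pose(p,.115,BY),rate=.2)
    return None
E
python3 - <<'E'
from h import *
c=capture("top"); H=find_holders(c)
for h in H: print(h)
(ctr,_,ang),m=H[-1]
pick_holder(ctr,ang)
print("dx",insert(-.10))
c=capture("side"); cv2.imwrite("pics/s1.png",c["image"])
E
```

```text
((array([0.42054379, 0.28899512]), (70.5, 21.0), np.float64(-1.5162938986873948)), array([0.42060053, 0.28837349, 0.09646154]))
((array([0.42341251, 0.19330286]), (69.3, 21.1), np.float64(-1.5274911303623089)), array([0.42266786, 0.19421941, 0.0962244 ]))
((array([0.42519061, 0.10626201]), (67.1, 20.4), np.float64(-1.52132740214451)), array([0.42525087, 0.10597901, 0.09606939]))
gripped t 4.9 tcp [0.4256 0.1064 0.0625] F [-0.8  0.7  7.6] gap 0.0207 grip 29.9
lifted t 5.7 tcp [0.4241 0.1061 0.184 ] F [ 0.4  0.2 -4.1] gap 0.0207 grip 29.9
over slot t 6.8 tcp [ 0.6187 -0.1334  0.1447] F [-0.3 -0.7 -4.1] gap 0.0207 grip 29.9
dx 0 hit True t 7.9 tcp [ 0.6191 -0.1349  0.0731] F [-0.4 -0.6  3.1] gap 0.021 grip 30.0
dx 0
```

View pics/s1.png

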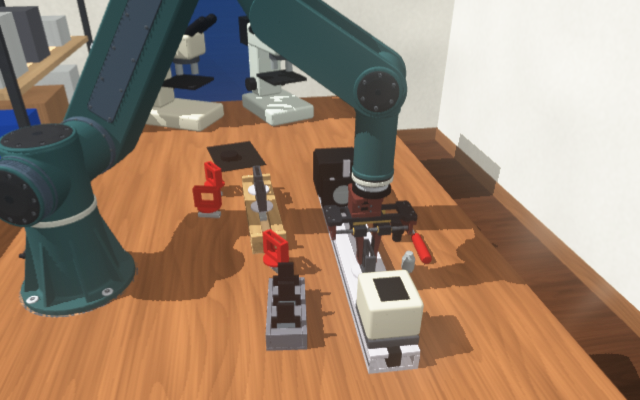

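The holder is seated with its flange on the rail (TCP z 0.073 as predicted). Now twist it and check.

```bash
cat >> h.py <<'E'
def twist():
    p=current_position(); T=BY-np.pi/2; z=p[2]+.0005
    for k in(1/3,2/3,1): move_ptp([p[0],p[1],z],q(BY+(T-BY)*k))
    st("twisted"); move_gripper(.045); st("open")
    servo_line([p[0],p[1],.175],rate=.25)
E
python3 - <<'E'
from h import *
twist()
move_ptp(*pose((.45,.05),.25,0))
c=capture("top"); cv2.imwrite("pics/t2.png",cv2.resize(c["image"][130:320,180:445],None,fx=3,fy=3,interpolation=3)); 
p=pts(c,.56,.68,-.2,-.08,.098,.118); print(len(p),rect(p),p.mean(0))
for h in find_holders(c): print(h)
E
```

```text
twisted t 9.7 tcp [ 0.6202 -0.1353  0.0739] F [ 4.7 -2.5 -3.3] gap 0.0204 grip 30.0
open t 10.3 tcp [ 0.6189 -0.1348  0.0735] F [-0.3  0.4  0.4] gap 0.0452 grip 0.0
161 (array([ 0.61858649, -0.13284785]), (68.8, 21.1), np.float64(-0.009855427088002244)) [ 0.61867966 -0.1325421   0.10673667]
((array([0.42046664, 0.28890802]), (69.8, 20.9), np.float64(-1.5149810018818783)), array([0.42060449, 0.28837104, 0.09650982]))
((array([0.4224017 , 0.21082056]), (33.6, 20.4), np.float64(-1.4997280754723965)), array([0.42239117, 0.21419448, 0.09640124]))
```

View pics/t2.png

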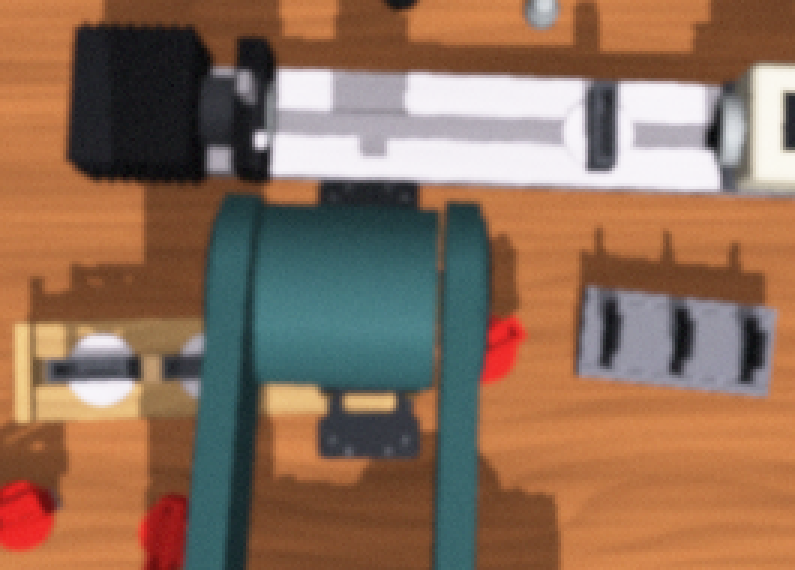

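Holder 1 stands across the rail at crop pixel (600,125), and the cradle's other two holders are still in place. The camera reads y about 2 mm high, so I correct for that on the next two.

Run:
```python
from h import *
for k,b in((1,-.012),(0,.076)):
    move_ptp(*pose((.62,-.04),.25,0)) if k==1 else None
    c=capture("top"); H=find_holders(c); 
    for h in H: print(h[0])
    if k==1: (ctr,_,ang),m=H[-1]
    else: (ctr,_,ang),m=H[0]
    if abs(ctr[1]-(.289,.1935)[k])>.012: print("moved?"); break
    pick_holder(ctr+[0,-.002],ang)
    d=insert(b); print("dx",d)
    if d is None: break
    twist()
move_ptp(*pose((.40,-.02),.3,0))
c=capture("top"); cv2.imwrite("pics/t3.png",cv2.resize(c["image"][130:320,180:445],None,fx=3,fy=3,interpolation=3)); np.savez("t3.npz",**c)
for b in(-.1,-.012,.076):
    x,y=bp(0,b); p=pts(c,.56,.68,y-.03,y+.03,.098,.118)
    if len(p)<20: continue
    u,s,v=np.linalg.svd(p[:,:2]-p[:,:2].mean(0)); print(bp(0,b),len(p),rect(p),np.arctan(v[0][1]/v[0][0]))
for i,yc in enumerate((-.257,-.2,-.14)):
    p=pts(c,.39,.49,yc-.025,yc+.025,.08,.112)
    if len(p)>5: print("filter",rect(p),p.mean(0))
```

```text
(array([0.42049652, 0.28876703]), (68.7, 21.0), np.float64(-1.5126309245062624))
(array([0.42337494, 0.1930719 ]), (69.6, 21.0), np.float64(-1.5271253327030188))
gripped t 15.7 tcp [0.4232 0.1911 0.0625] F [-2.2 -0.8  6.9] gap 0.0209 grip 30.0
lifted t 16.4 tcp [0.4225 0.1908 0.184 ] F [-0.8 -1.3 -3.3] gap 0.0211 grip 30.0
over slot t 17.6 tcp [ 0.6223 -0.0457  0.1447] F [ 0.1 -0.8 -2.2] gap 0.0207 grip 30.0
dx 0 hit True t 18.7 tcp [ 0.6227 -0.047   0.0731] F [ 0.2 -0.6  2.1] gap 0.0209 grip 30.0
dx 0
twisted t 20.4 tcp [ 0.6227 -0.047   0.0736] F [-0.4  0.6 -3.1] gap 0.0206 grip 30.0
open t 21.0 tcp [ 0.6227 -0.047   0.0737] F [-0.8  0.   0.5] gap 0.0449 grip 0.0
(array([0.42041263, 0.2891882 ]), (68.6, 20.9), np.float64(-1.5143628489033572))
gripped t 24.6 tcp [0.4204 0.2873 0.0626] F [-1.5 -0.5  6.1] gap 0.0208 grip 29.9
lifted t 25.3 tcp [0.4195 0.2867 0.1839] F [-0.2  0.2 -3.2] gap 0.0206 grip 29.9
over slot t 26.6 tcp [0.6264 0.042  0.145 ] F [-0.5  0.6 -3.6] gap 0.0206 grip 29.8
dx 0 hit True t 27.1 tcp [0.6291 0.0428 0.1171] F [-0.   0.6  5.4] gap 0.0214 grip 29.5
dx 0.0015 
[... 326 characters left out ...]
2.5  0.9 -0.1] gap 0.0206 grip 29.9
dx None
[ 0.61977109 -0.13491881] 166 (array([ 0.61845953, -0.13283775]), (69.7, 21.1), np.float64(-0.005972405060611585)) -0.022598385599748808
[ 0.62331653 -0.04699026] 144 (array([ 0.62402899, -0.04469421]), (67.7, 19.8), np.float64(-0.014346049318093357)) -0.025684340727083366
filter (array([ 0.43381451, -0.25928726]), (31.0, 9.7), np.float64(-0.16451824107824464)) [ 0.43354734 -0.25841427  0.09204363]
filter (array([ 0.44333737, -0.20107674]), (32.0, 9.2), np.float64(-0.15033011721279266)) [ 0.44379364 -0.2007046   0.0925616 ]
filter (array([ 0.45555185, -0.14109143]), (12.0, 6.5), np.float64(-0.0385748231253622)) [ 0.45599192 -0.14106895  0.09201375]
```

View pics/t3.png

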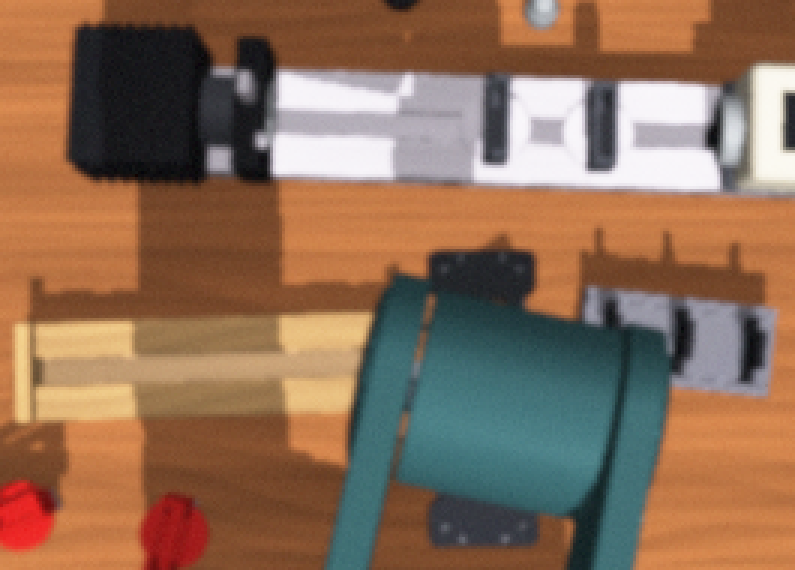

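Two holders are in place at crop pixels (497,118) and (600,125). The third is still gripped. Its "contacts" at z 0.117 were motion transients above the rail, so I retry with a settle and a higher threshold.

```bash
sed -i 's/servo_line(\*pose(p,.115,BY),rate=.2)$/servo_line(*pose(p,.115,BY),rate=.2); sleep(.3)/; s/contact_N=6/contact_N=10/' h.py
python3 - <<'E'
from h import *
st()
d=insert(.076); print("dx",d)
if d is not None:
    twist()
    move_ptp(*pose((.40,.15),.3,0))
    c=capture("top"); cv2.imwrite("pics/t4.png",cv2.resize(c["image"][130:320,180:445],None,fx=3,fy=3,interpolation=3)); np.savez("t4.npz",**c)
    for b in(-.1,-.012,.076):
        x,y=bp(0,b); p=pts(c,.56,.68,y-.03,y+.03,.098,.118)
        if len(p)<20: continue
        u,s,v=np.linalg.svd(p[:,:2]-p[:,:2].mean(0)); print(bp(0,b),len(p),rect(p),p.mean(0),np.arctan(v[0][1]/v[0][0]))
    for i,yc in enumerate((-.257,-.2,-.14)):
        p=pts(c,.39,.49,yc-.025,yc+.025,.08,.112)
        if len(p)>5: print("filter",rect(p),p.mean(0))
E
```

```text
t 31.7 tcp [ 0.4005 -0.0199  0.299 ] F [-0.   0.  -2.9] gap 0.021 grip 29.7
over slot t 32.8 tcp [0.6265 0.0407 0.1454] F [-0.3  0.4 -3.1] gap 0.0211 grip 29.7
dx 0 hit True t 34.0 tcp [0.6283 0.0411 0.0897] F [2.2 0.7 0.3] gap 0.021 grip 30.0
dx 0.0015 hit True t 35.7 tcp [0.629  0.0411 0.089 ] F [0.2 0.2 2.5] gap 0.021 grip 30.0
dx -0.0015 hit True t 37.5 tcp [0.6263 0.0411 0.0882] F [0.1 0.2 1.9] gap 0.0207 grip 30.0
dx 0.003 hit True t 38.9 tcp [0.6305 0.0408 0.1144] F [-1.5  0.5  3.9] gap 0.0207 grip 30.0
dx -0.003 hit True t 40.2 tcp [0.6241 0.0411 0.1144] F [-0.2  0.8  4.6] gap 0.0205 grip 30.0
dx None
```

Run:
```python
from h import *
st()
move_ptp(*pose(bp(0,.04),.16,BY)); st()
c=capture("side"); cv2.imwrite("pics/s4.png",cv2.resize(c["image"][130:330,240:460],None,fx=3,fy=3,interpolation=3))
x,y=bp(0,.04)
p=pts(c,x-.05,x+.05,y-.06,y+.06,.085,.2)
import sys
W=p
for z in np.arange(.088,.2,.006):
    s=W[abs(W[:,2]-z)<.003]
    if len(s): print(z.round(3),len(s),s.min(0).round(3)[:2],s.max(0).round(3)[:2])
```

```text
t 40.8 tcp [0.624  0.0411 0.1149] F [ 0.2 -0.1 -1.4] gap 0.0206 grip 30.0
 t 41.1 tcp [0.6262 0.0042 0.1611] F [-0.2  1.  -3.1] gap 0.0206 grip 30.0
0.088 9 [ 0.592 -0.055] [ 0.658 -0.039]
0.094 20 [ 0.591 -0.055] [ 0.646 -0.002]
0.1 54 [ 0.592 -0.055] [0.655 0.023]
0.106 145 [ 0.591 -0.055] [0.661 0.025]
0.112 57 [ 0.592 -0.055] [0.66  0.006]
0.118 6 [ 0.621 -0.005] [0.646 0.002]
0.124 71 [ 0.599 -0.01 ] [0.657 0.036]
0.13 116 [ 0.599 -0.014] [0.658 0.05 ]
0.136 41 [ 0.616 -0.014] [0.637 0.057]
0.142 33 [ 0.616 -0.013] [0.636 0.053]
0.148 23 [ 0.616 -0.015] [ 0.636 -0.001]
0.154 25 [ 0.616 -0.016] [0.637 0.045]
0.16 30 [ 0.616 -0.016] [0.637 0.049]
0.166 47 [ 0.608 -0.018] [0.646 0.051]
0.172 53 [ 0.608 -0.018] [0.646 0.051]
0.178 74 [ 0.608 -0.017] [0.645 0.05 ]
0.184 80 [ 0.608 -0.015] [0.645 0.056]
0.19 28 [ 0.607 -0.008] [0.645 0.049]
0.196 28 [ 0.606 -0.011] [0.647 0.014]
```

View pics/s4.png

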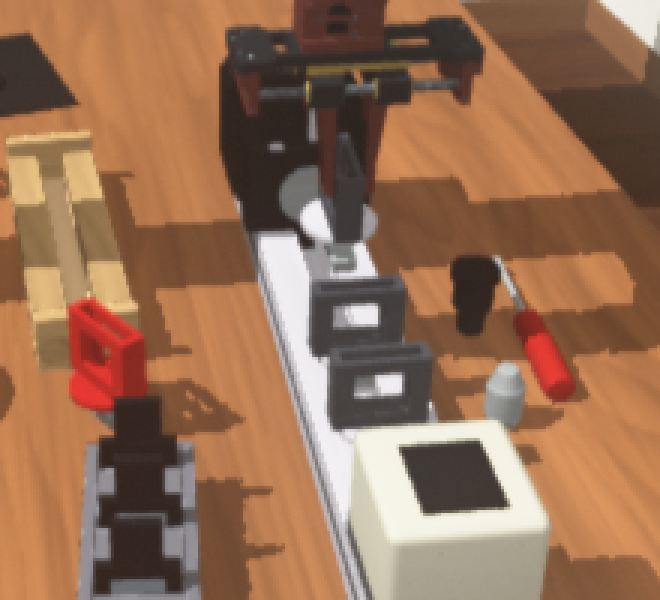

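The third holder hangs tilted by about 8° and roughly 14 mm off-centre in the grip. It was probably knocked just before the grasp. I'll lower it into the slot, release it so it settles on its flange, and regrip it centred.

Run:
```python
from h import *
p=bp(-.0005,.055)
servo_line(*pose(p,.12,BY),rate=.2); sleep(.4)
hit=servo_line(*pose(p,.072,BY),rate=.04,contact_N=14); st(hit)
z=current_position()[2]
if z<.095:
    move_gripper(.04); sleep(.3)
    servo_line(*pose(p,.18,BY),rate=.25)
    move_ptp(*pose((.40,.15),.3,0))
    c=capture("top"); cv2.imwrite("pics/t4.png",cv2.resize(c["image"][130:320,180:445],None,fx=3,fy=3,interpolation=3)); np.savez("t4.npz",**c)
    p=pts(c,.58,.68,.0,.12,.098,.118); print(len(p),rect(p),p.mean(0))
```

```text
True t 42.7 tcp [0.6256 0.0202 0.0881] F [-0.8  0.4  4.6] gap 0.0213 grip 30.0
174 (array([0.62551398, 0.0408864 ]), (68.7, 22.0), np.float64(1.5494098116610155)) [0.6253376  0.04050169 0.10706497]
```

View pics/t4.png

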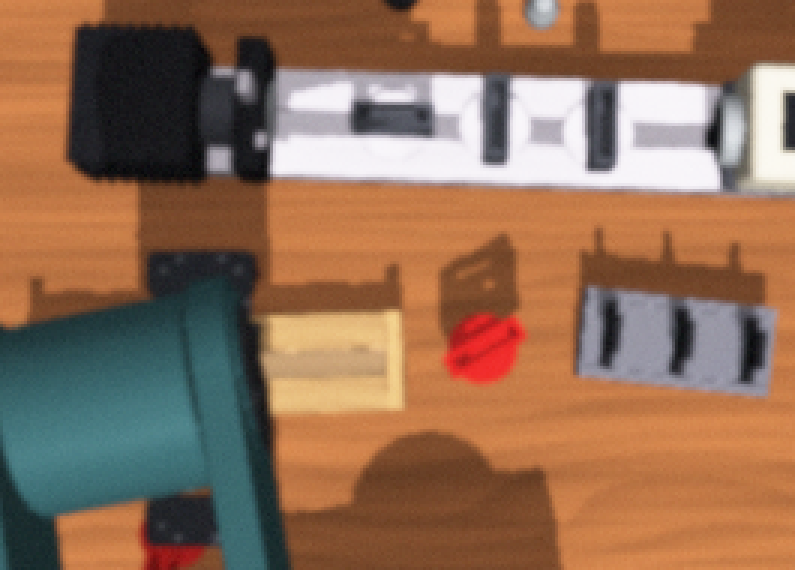

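```bash
cat >> h.py <<'E'
CY=np.array([0,-.002])
def holders(c):
    r=[]
    for b in(-.1,-.012,.074):
        x,y=bp(0,b); p=pts(c,.565,.685,y-.035,y+.035,.098,.118); r.append(rect(p)[0]/2+p.mean(0)[:2]/2 if len(p)>40 else None)
    return r
def rackfind(c):
    p=pts(c,.34,.56,-.36,-.06,.034,.046); R=rect(p); a=R[2]-np.pi/2 if R[2]>0 else R[2]+np.pi/2  # width direction
    out=[]
    u=np.array([-np.sin(a),np.cos(a)])
    for k in(-.06,0,.06):
        g=R[0]+k*u; p=pts(c,g[0]-.03,g[0]+.03,g[1]-.02,g[1]+.02,.075,.112)
        out.append((rect(p)[0]/2+p.mean(0)[:2]/2,len(p)) if len(p)>25 else None)
    return R,a,out
E
python3 - <<'E'
from h import *
c=capture("top"); p=pts(c,.58,.68,.0,.12,.098,.118); xy=rect(p)[0]+CY; print(xy)
xy=np.array([B0[0]+.0403*(xy[1]-B0[1]),xy[1]])
move_gripper(.05); move_ptp(*pose(xy,.17,BY)); servo_line(*pose(xy,.0735,BY),rate=.2); move_gripper(0); st("grip")
twist()
move_ptp(*pose((.40,.17),.3,0))
c=capture("top"); np.savez("t5.npz",**c)
print("holders",holders(c)); print("rack",rackfind(c))
E
```

```text
[0.62576465 0.03898967]
grip t 47.9 tcp [0.6269 0.039  0.0741] F [-1.2 -0.6  5.3] gap 0.0208 grip 30.0
twisted t 49.6 tcp [0.6268 0.039  0.0746] F [-0.3 -0.3 -3.5] gap 0.0208 grip 30.0
open t 50.2 tcp [0.627  0.0389 0.0747] F [ 0.7 -0.6  0. ] gap 0.0452 grip 0.0
holders [array([ 0.618219  , -0.13276259]), array([ 0.62389942, -0.04478962]), array([0.62598877, 0.04075825])]
rack ((array([ 0.44725485, -0.17001614]), (216.2, 76.8), np.float64(1.4546777095774797)), np.float64(-0.1161186172174169), [None, None, None])
```

```bash
sed -i 's/-.36,-.06,.034,.046/-.36,-.085,.034,.046/' h.py
cat >> h.py <<'E'
def do_filter(i,hold):
    c=capture("top"); H=holders(c); R,a,F=rackfind(c); print("rack",R[0],R[1],"F",F,"H",H)
    f=F[i][0]+CY; t=H[hold]+CY; psi=a-np.pi/2; P=BY-np.pi/2
    move_gripper(.036); move_ptp(*pose(f,.15,psi)); servo_line(*pose(f,.063,psi),rate=.2); move_gripper(0); st("grip")
    servo_line(*pose(f,.17,psi),rate=.2)
    move_ptp(*pose(t,.195,P)); servo_line(*pose(t,.175,P)); sleep(.4)
    for dx,dy in((0,0),(.0015,0),(-.0015,0),(0,.0015),(0,-.0015),(.003,0),(-.003,0)):
        d=t+dx*bx+dy*by
        servo_line(*pose(d,.172,P)); sleep(.3)
        hit=servo_line(*pose(d,.1125,P),rate=.04,contact_N=8); z=current_position()[2]; st(f"try {dx,dy} {hit}")
        if z<.119: break
        servo_line(*pose(d,.172,P))
    else: return False
    move_gripper(.03); servo_line(*pose(d,.20,P),rate=.25); move_ptp(*pose((.40,.17),.3,0)); return True
E
python3 - <<'E'
from h import *
print(do_filter(2,0))
c=capture("top"); np.savez("t6.npz",**c); print(holders(c),rackfind(c))
s=capture("side"); cv2.imwrite("pics/s6.png",cv2.resize(s["image"][150:350,240:460],None,fx=3,fy=3,interpolation=3))
p=pts(s,.58,.66,-.17,-.10,.12,.16); print(len(p),p.mean(0),np.percentile(p[:,2],[50,98]))
E
```

```text
rack [ 0.44624805 -0.19168018] (164.5, 77.1) F [(array([ 0.43862856, -0.24696781]), 61), (array([ 0.44711591, -0.18903328]), 51), (array([ 0.45188312, -0.12922804]), 51)] H [array([ 0.61820066, -0.13279355]), array([ 0.62388982, -0.0447855 ]), array([0.62671083, 0.04081327])]
grip t 54.9 tcp [ 0.4523 -0.1316  0.0636] F [-1.  -0.3  6.1] gap 0.008 grip 30.0
try (0, 0) True t 58.8 tcp [ 0.618  -0.1348  0.1146] F [-0.8  1.   4.9] gap 0.008 grip 30.0
True
[array([ 0.61771537, -0.13248549]), array([ 0.62393283, -0.04473848]), array([0.62646665, 0.04077861])] ((array([ 0.44579474, -0.19052081]), (164.3, 76.9), np.float64(1.4691606453756032)), np.float64(-0.10163568141929336), [(array([ 0.4386221 , -0.24948169]), 64), (array([ 0.44538117, -0.19128035]), 54), None])
208 [ 0.6177978  -0.13702913  0.13553456] [0.13658725 0.14825247]
```

View pics/s6.png

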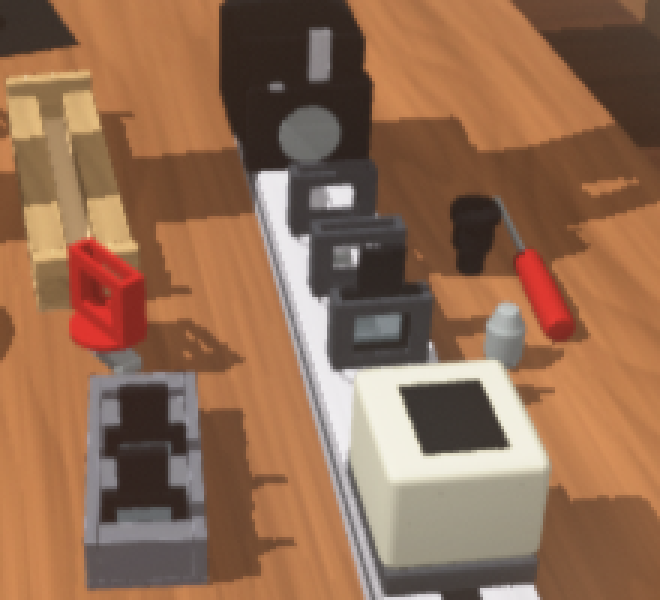

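The first filter is home in holder 1 at crop pixel (380,310). The rack was nudged by about 10 mm and re-measured. On to the other two.

Run:
```python
from h import *
if do_filter(1,1): print(do_filter(0,2))
c=capture("top"); np.savez("t7.npz",**c); print(holders(c))
s=capture("side"); cv2.imwrite("pics/s7.png",cv2.resize(s["image"][130:330,240:460],None,fx=3,fy=3,interpolation=3))
for y in(-.135,-.047,.039):
    for n,k in(("t",c),("s",s)):
        p=pts(k,.58,.67,y-.03,y+.03,.125,.16); print(n,len(p),np.percentile(p[:,2],[50,98]) if len(p) else 0)
p=pts(c,.58,.68,.1,.2,.162,.182); print("tab",len(p),rect(p),p.mean(0))
```

```text
rack [ 0.44570712 -0.19058347] (165.1, 76.7) F [(array([ 0.43853577, -0.24937922]), 62), (array([ 0.44529203, -0.1913916 ]), 52), None] H [array([ 0.61775898, -0.13244997]), array([ 0.62386151, -0.04482248]), array([0.62643423, 0.04077794])]
grip t 64.4 tcp [ 0.4457 -0.1936  0.0636] F [-0.3  0.1  6. ] gap 0.0079 grip 30.0
try (0, 0) True t 68.6 tcp [ 0.624  -0.0468  0.1146] F [-1.   0.7  4.6] gap 0.0078 grip 30.0
rack [ 0.44554938 -0.19045103] (164.3, 76.7) F [(array([ 0.43865509, -0.24943914]), 63), None, None] H [array([ 0.61779263, -0.13241885]), array([ 0.62389295, -0.0447814 ]), array([0.62631345, 0.04076159])]
grip t 74.0 tcp [ 0.439  -0.2517  0.0636] F [0.1 0.6 5.5] gap 0.0078 grip 30.0
try (0, 0) False t 78.9 tcp [0.6265 0.0388 0.1128] F [ 0.2  0.1 -0.2] gap 0.0003 grip 0.0
True
[array([ 0.617431  , -0.13241227]), array([ 0.62410539, -0.03475755]), array([0.62643636, 0.04081983])]
t 57 [0.14344407 0.14957957]
s 173 [0.13849685 0.14876983]
t 53 [0.14492433 0.14979839]
s 151 [0.13838933 0.14827303]
t 0 0
s 0 0
tab 30 (array([0.64005609, 0.15438715]), (16.5, 8.0), np.float64(-0.07852809843094821)) [0.63971501 0.15409082 0.17348675]
```

View pics/s7.png

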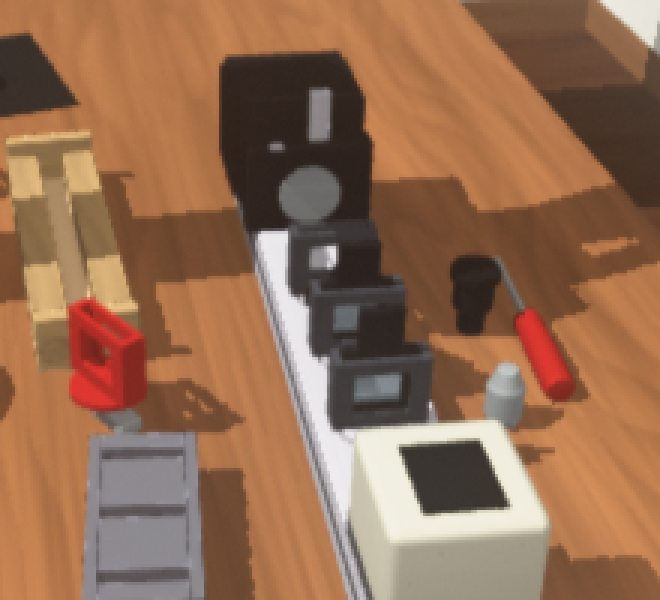

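The third filter was knocked out of the grip on the way, probably against the filter already standing in a holder. I need to find it.

Run:
```python
from h import *
st()
c=dict(np.load("t7.npz")); cv2.imwrite("pics/t7.png",cv2.resize(c["image"][100:350,150:470],None,fx=2.5,fy=2.3,interpolation=3))
capture("top")
for d in silhouettes("top","filter1"): print(d["conf"],d["xy"],np.nanmedian(cloud(c)[d["region"]],0))
b=dict(np.load("t6.npz"))
D=np.abs(c["range_z"]-b["range_z"])>.006; n,l,s,ce=cv2.connectedComponentsWithStats(D.astype(np.uint8))
W=cloud(c)
for i in range(1,n):
    if s[i,4]>12: print(s[i],ce[i].round(),np.nanmedian(W[l==i],0).round(3))
```

```text
t 81.4 tcp [0.4005 0.1697 0.2993] F [ 0.1 -0.7 -0.7] gap 0.03 grip 0.0
0.65 [328.6, 170.7] [ 0.62560348 -0.0081451   0.08814278]
0.49 [319.9, 185.2] [0.61753435 0.02920112 0.10885438]
[    0     0   640    64 16902] [316.  26.] [ 1.421  0.031 -0.749]
[445   0   7   5  17] [448.   2.] [ 1.529 -0.557 -0.749]
[492  33   7   6  18] [495.  36.] [ 1.369 -0.76  -0.751]
[286  38   7  13  29] [289.  43.] [ 1.316  0.148 -0.749]
[336  41   7   7  18] [339.  44.] [ 1.314 -0.068 -0.752]
[571  46   7  10  20] [574.  51.] [ 1.312 -1.132 -0.748]
[596  60   6   9  14] [599.  64.] [ 0.952 -0.798  0.   ]
[182  70   8   4  13] [185.  72.] [ 0.917  0.389 -0.001]
[630  80   9   6  15] [634.  83.] [ 0.9   -0.915 -0.002]
[593  87   8   5  13] [597.  89.] [ 0.878 -0.787 -0.002]
[30 89  6  8 17] [33. 93.] [ 0.874  0.845 -0.001]
[111 107  10   5  15] [116. 109.] [ 0.817  0.585 -0.002]
[119 121   6  10  18] [121. 125.] [0.768 0.564 0.003]
[404 123   8   9  19] [407. 126.] [ 0.758 -0.219  0.001]
[317 158  33  25 589] [333. 169.] [ 0.624 -0.013  0.093]
[339 176   4   9  13] [340. 180.] [ 0.597 -0.033  0.079]
[603 192   7   6  14] [605. 194.] [ 0.574 -0.781  0.003]
[270 198   9   4  13] [274. 200.] [0.559 0.139 0.002]
[445 202   7   8  14] [448. 205.] [ 0.541 -0.324  0.   ]
[587 203   5   8  13] [589. 206.] [ 0.536 -0.728  0.001]
[462 217   8   8  14] [467. 221.] [ 0.497 -0.375  0.004]
[586 226  11   6  13] [591. 228.] [ 0.477 -0.73   0.004]
[398 232  11  22 147] [403. 242.] [ 0.445 -0.197  0.025]
[421 232  13  26 177] [426. 245.] [ 0.439 -0.256  0.036]
[377 338   9   6  14] [382. 340.] [ 0.192 -0.143 -0.003]
[204 347   8   5  14] [207. 349.] [0.167 0.316 0.002]
```

View pics/t7.png

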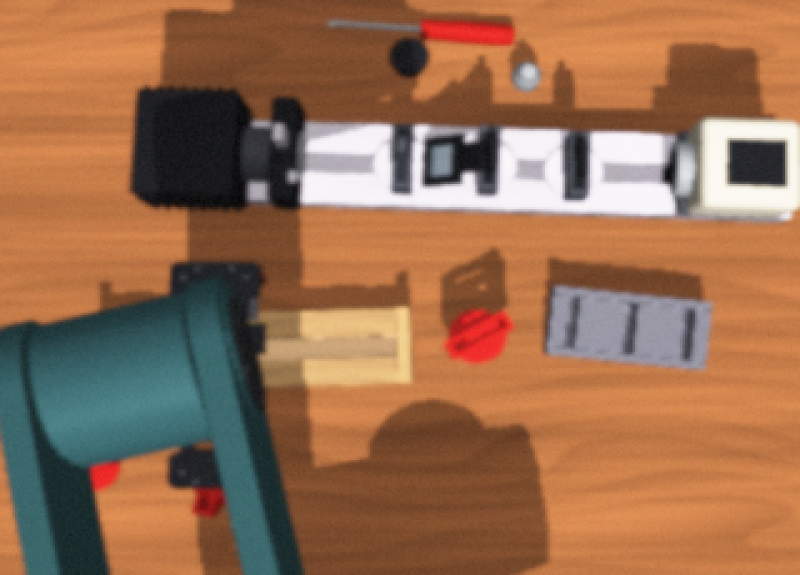

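The filter leans between holders 2 and 3. Its window end is at crop (440,160) and its tab rests on holder 2 at (485,160). I measure its tilt.

Run:
```python
from h import *
c=capture("top"); s=capture("side")
for n,k in(("t",c),("s",s)):
    p=pts(k,.585,.665,-.06,.03,.055,.16)
    bb=np.c_[(p[:,:2]-B0)@bx,(p[:,:2]-B0)@by,p[:,2]]
    print(n,len(p))
    for y in np.arange(-.03,.065,.005):
        m=bb[abs(bb[:,1]-y)<.0025]
        if len(m): print(round(y,3),len(m),"x",m[:,0].min().round(3),m[:,0].max().round(3),"z",np.percentile(m[:,2],[5,50,95]).round(3))
H=holders(c); print(H)
for y in (-.0468,):
    p=pts(c,.58,.67,y-.02,y+.012,.128,.16); print(rect(p),p.mean(0))
```

```text
t 724
-0.025 2 x -0.012 -0.009 z [0.056 0.057 0.059]
-0.02 37 x -0.033 0.034 z [0.087 0.109 0.111]
-0.015 52 x -0.034 0.035 z [0.075 0.112 0.147]
-0.01 71 x -0.034 0.034 z [0.081 0.116 0.148]
-0.005 60 x -0.033 0.035 z [0.072 0.11  0.123]
0.0 60 x -0.033 0.036 z [0.069 0.11  0.124]
0.005 29 x -0.015 0.016 z [0.11  0.115 0.121]
0.01 32 x -0.015 0.016 z [0.101 0.109 0.114]
0.015 41 x -0.024 0.027 z [0.09  0.101 0.107]
0.02 46 x -0.025 0.028 z [0.092 0.096 0.101]
0.025 46 x -0.026 0.028 z [0.086 0.092 0.097]
0.03 45 x -0.026 0.027 z [0.079 0.084 0.089]
0.035 44 x -0.026 0.028 z [0.073 0.077 0.086]
0.04 42 x -0.025 0.026 z [0.067 0.071 0.079]
0.045 43 x -0.026 0.028 z [0.061 0.066 0.072]
0.05 43 x -0.025 0.028 z [0.057 0.063 0.067]
0.055 25 x -0.026 0.028 z [0.056 0.058 0.063]
0.06 4 x -0.017 0.016 z [0.055 0.056 0.057]
s 831
-0.025 41 x -0.031 0.031 z [0.07  0.105 0.111]
-0.02 297 x -0.032 0.036 z [0.062 0.102 0.142]
-0.015 274 x -0.032 0.037 z [0.067 0.115 0.147]
-0.01 76 x -0.032 0.036 z [0.066 0.088 0.147]
-0.005 20 x -0.032 0.037 z [0.092 0.11  0.118]
0.0 7 x -0.031 0.036 z [0.096 0.109 0.117]
0.005 4 x -0.014 -0.012 z [0.108 0.109 0.111]
0.015 2 x -0.013 0.029 z [0.099 0.099 0.1  ]
0.02 6 x -0.024 0.027 z [0.098 0.099 0.099]
0.04 1 x -0.025 -0.025 z [0.076 0.076 0.076]
0.045 4 x -0.024 -0.023 z [0.062 0.065 0.068]
0.055 1 x -0.023 -0.023 z [0.059 0.059 0.059]
0.06 21 x -0.033 0.029 z [0.064 0.093 0.111]
[array([ 0.6176356 , -0.13238054]), array([ 0.6239134 , -0.03525662]), array([0.62673745, 0.04076327])]
(array([ 0.62316882, -0.04674458]), (31.1, 7.1), np.float64(-0.03778692691686203)) [ 0.6225189  -0.04657246  0.14308849]
```

```bash
cat >> h.py <<'E'
def qt(psi,al): return (Ro.from_rotvec(al*np.array([np.cos(psi),np.sin(psi),0]))*Ro.from_quat(q(psi))).as_quat()
def tcp_from_grasp(g,quat): return (np.asarray(g)+.019*Ro.from_quat(quat).as_matrix()[:,2]).tolist()
E
python3 - <<'E'
from h import *
AL=np.deg2rad(-41)
c=capture("top"); p=pts(c,.36,.52,-.36,-.085,.034,.046); R=rect(p); print(R)
psi=-.102; u=np.array([-np.sin(psi),np.cos(psi)]); pk=R[0]+CY-.06*u; print("pocket",pk)
Q=qt(psi,AL); hi=[*pk,.22]; lo=[*pk,.04+.024]
for g in(hi,lo): print(inverse_kinematics(tcp_from_grasp(g,Q),Q))
if inverse_kinematics(tcp_from_grasp(hi,Q),Q) is None: raise SystemExit
xy=bp(.001,.0150)
move_gripper(.075); move_ptp(*pose(xy,.19,BY)); servo_line(*pose(xy,.0745,BY),rate=.12,contact_N=15); st("down")
move_gripper(0); st("grip")
servo_line(*pose(xy,.22,BY),rate=.12); st("up")
mid=[.5,-.1,.27]; move_ptp(mid,q(BY))
move_ptp(tcp_from_grasp(hi,Q),Q); st("tilted")
s=capture("side"); cv2.imwrite("pics/s8.png",cv2.resize(s["image"][120:370,180:460],None,fx=2.4,fy=2.4,interpolation=3)); np.savez("s8.npz",**s)
E
```

```text
(array([ 0.44473373, -0.19026794]), (164.3, 76.1), np.float64(1.4603727464105596))
pocket [ 0.43862434 -0.25195609]
[-0.18275618  0.30810816  1.92588603 -0.86072028  1.03986765  0.42545896]
None
down t 84.8 tcp [ 0.6261 -0.0201  0.0753] F [-0.7  0.2  0.8] gap 0.0749 grip 0.0
grip t 85.2 tcp [ 0.6256 -0.0201  0.0748] F [ 0.  -0.   1.5] gap 0.0537 grip 30.0
up t 86.6 tcp [ 0.6248 -0.02    0.2191] F [ 0.4 -0.3 -1.4] gap 0.0534 grip 30.0
tilted t 88.1 tcp [ 0.4387 -0.2635  0.205 ] F [-0.1 -0.7  0.1] gap 0.0536 grip 30.0
```

View pics/s8.png

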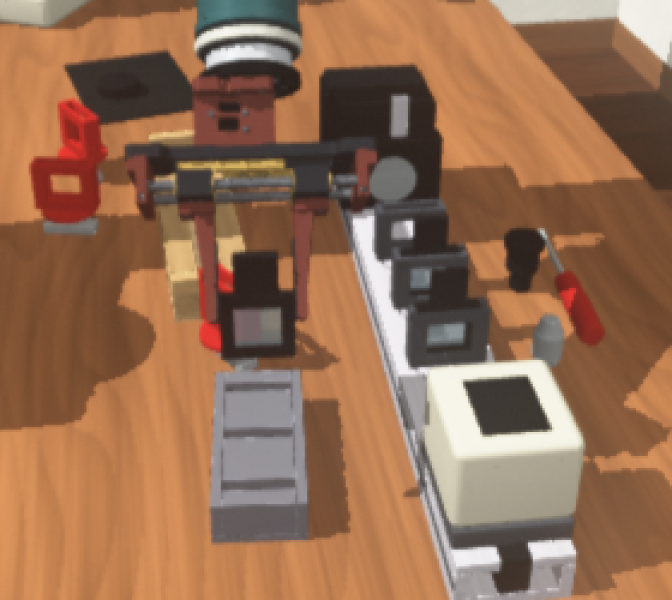

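Run:
```python
from h import *
s=dict(np.load("s8.npz")); p=current_position(); Q=current_orientation(); G=p-.019*Ro.from_quat(Q).as_matrix()[:,2]; print("G",G)
W=pts(s,G[0]-.04,G[0]+.04,G[1]-.03,G[1]+.03,.12,.29)
for z in np.arange(.135,.28,.008):
    m=W[abs(W[:,2]-z)<.004]
    if len(m): print(z.round(3),len(m),np.percentile(m[:,0],[3,97]).round(3),np.percentile(m[:,1],[10,50,90]).round(4))
AL=np.deg2rad(-41)
psi=-.106; u=np.array([-np.sin(psi),np.cos(psi)]); R0=np.array([.4447,-.1903])+CY
for nm,pk,ps in [("r-",R0-.06*u,psi),("r0",R0,psi),("r+",R0+.06*u,psi),("h3",np.array([.6266,.0388]),BY)]:
    for al in(-41,-38,-35,-30):
        Qx=qt(ps,np.deg2rad(al))
        r=[]
        for z in((.22,.12,.064) if nm!="h3" else (.25,.18,.131)):
            j=inverse_kinematics(tcp_from_grasp([*pk,z],Qx),Qx); r.append(None if j is None else np.round(j,2).tolist())
        print(nm,al,r)
```

```text
G [ 0.4400915  -0.25151458  0.21997288]
0.167 52 [0.416 0.465] [-0.2554 -0.253  -0.2502]
0.175 130 [0.416 0.465] [-0.2555 -0.2526 -0.2498]
0.183 116 [0.416 0.467] [-0.2553 -0.2512 -0.2488]
0.191 116 [0.417 0.465] [-0.2556 -0.2509 -0.2485]
0.199 120 [0.416 0.467] [-0.2554 -0.2512 -0.2488]
0.207 122 [0.414 0.467] [-0.2561 -0.2516 -0.2492]
0.215 151 [0.407 0.472] [-0.2699 -0.2536 -0.2506]
0.223 194 [0.406 0.473] [-0.2662 -0.2543 -0.2479]
0.231 146 [0.405 0.474] [-0.2597 -0.2541 -0.2511]
0.239 155 [0.406 0.477] [-0.2551 -0.2523 -0.2457]
0.247 166 [0.405 0.479] [-0.2548 -0.2484 -0.2377]
0.255 177 [0.405 0.478] [-0.2539 -0.246  -0.2313]
0.263 80 [0.403 0.479] [-0.2352 -0.2282 -0.2234]
0.271 32 [0.409 0.479] [-0.23   -0.2255 -0.2226]
0.279 23 [0.452 0.479] [-0.2271 -0.2245 -0.2221]
r- -41 [[-0.18, 0.31, 1.92, -0.86, 1.04, 0.43], None, None]
r- -38 [[-0.21, 0.29, 1.91, -0.8, 1.02, 0.35], [-0.21, 0.46, 2.0, -0.94, 0.86, 0.6], None]
r- -35 [[-0.25, 0.27, 1.9, -0.73, 1.01, 0.28], [-0.25, 0.44, 1.99, -0.88, 0.83, 0.51], None]
r- -30 [[-0.31, 0.25, 1.88, -0.62, 1.0, 0.14], [-0.31, 0.41, 1.98, -0.
[... 790 characters left out ...]
.01, 0.46, 1.96, -0.76, 0.97, 0.64], [0.01, 0.56, 1.99, -0.84, 0.87, 0.76]]
r+ -30 [[-0.05, 0.26, 1.86, -0.59, 1.13, 0.35], [-0.05, 0.42, 1.96, -0.68, 0.92, 0.52], [-0.05, 0.52, 1.99, -0.76, 0.81, 0.64]]
h3 -41 [[0.31, 0.56, 1.38, -0.67, 1.51, 0.5], [0.31, 0.63, 1.43, -0.67, 1.41, 0.58], [0.31, 0.69, 1.46, -0.69, 1.34, 0.64]]
h3 -38 [[0.29, 0.54, 1.38, -0.62, 1.49, 0.47], [0.29, 0.61, 1.44, -0.63, 1.38, 0.55], [0.29, 0.67, 1.47, -0.65, 1.31, 0.6]]
h3 -35 [[0.27, 0.52, 1.38, -0.58, 1.47, 0.44], [0.27, 0.59, 1.45, -0.59, 1.35, 0.52], [0.27, 0.65, 1.48, -0.61, 1.28, 0.57]]
h3 -30 [[0.23, 0.49, 1.39, -0.51, 1.43, 0.39], [0.23, 0.56, 1.46, -0.52, 1.31, 0.46], [0.23, 0.62, 1.5, -0.54, 1.23, 0.51]]
```

The filter is held upright and clear, and holder 3 is reachable with this tilt. I hover over its pocket and compare the filter face with the frame face.

Run:
```python
from h import *
AL=np.deg2rad(-41); Q=qt(BY,AL); t=np.array([.6267,.0389])
G=lambda z,d=(0,0):[*(t+d[0]*bx+d[1]*by),z]
p=current_position(); servo_line([p[0],p[1],.26],rate=.2)
Qm=qt(BY,AL)
move_ptp(tcp_from_grasp([.5,.039,.28],Qm),Qm); move_ptp(tcp_from_grasp(G(.27),Q),Q)
servo_line(tcp_from_grasp(G(.185),Q),Q,rate=.15); sleep(.2); st()
s=capture("side"); c=capture("top"); cv2.imwrite("pics/s9.png",cv2.resize(s["image"][120:300,280:460],None,fx=3.3,fy=3.3,interpolation=3)); np.savez("s9.npz",**s); np.savez("t9.npz",**c)
W=pts(s,.58,.67,.005,.07,.08,.22); W=np.c_[(W[:,:2]-B0)@bx,(W[:,:2]-B0)@by,W[:,2]]
for z in np.arange(.084,.2,.007):
    m=W[abs(W[:,2]-z)<.0035]
    if len(m): print(z.round(3),len(m),np.percentile(m[:,0],[3,97]).round(4),np.percentile(m[:,1],[5,20,50,90]).round(4))
T=pts(c,.58,.67,.005,.07,.095,.125); 
if len(T): print("top",len(T),rect(T),T.mean(0))
```

```text
t 91.2 tcp [0.6269 0.0266 0.1719] F [ 0.1  0.  -0.2] gap 0.0535 grip 30.0
0.084 17 [-0.0328 -0.0198] [0.0615 0.064  0.0655 0.0761]
0.091 17 [-0.0329 -0.0206] [0.0625 0.0633 0.0649 0.0766]
0.098 25 [-0.0329 -0.0007] [0.0613 0.062  0.0648 0.067 ]
0.105 119 [-0.0328  0.0319] [0.0621 0.0642 0.0675 0.0827]
0.112 89 [-0.0306  0.0343] [0.0628 0.0649 0.0722 0.0834]
0.133 18 [-0.0202  0.0263] [0.0706 0.0721 0.0728 0.075 ]
0.14 62 [-0.0243  0.0272] [0.0693 0.0706 0.0723 0.0752]
0.147 66 [-0.0242  0.0271] [0.0697 0.072  0.0739 0.0764]
0.154 63 [-0.0246  0.027 ] [0.0701 0.072  0.0741 0.0774]
0.161 64 [-0.0242  0.028 ] [0.069  0.0723 0.0738 0.0765]
0.168 64 [-0.0299  0.0265] [0.0692 0.0714 0.074  0.0771]
0.175 63 [-0.0327  0.0308] [0.0636 0.0704 0.0734 0.0761]
0.182 85 [-0.0335  0.0342] [0.055  0.0582 0.0709 0.0737]
0.189 97 [-0.0338  0.0346] [0.0577 0.0623 0.0706 0.0762]
0.196 85 [-0.0351  0.0366] [0.0632 0.0672 0.0713 0.081 ]
top 94 (array([0.62650256, 0.04096319]), (69.2, 19.8), np.float64(-0.004022305352401112)) [0.62225253 0.03854953 0.10593567]
```

View pics/s9.png

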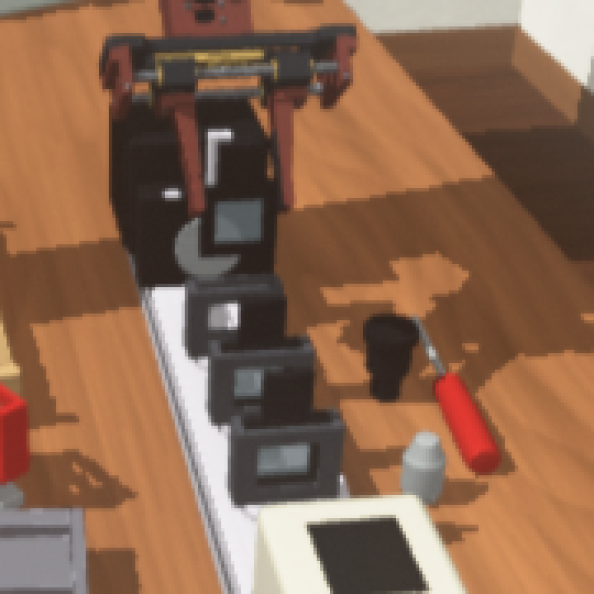

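Run:
```python
from h import *
AL=np.deg2rad(-41); Q=qt(BY,AL); t=np.array([.6267,.0389])
def T(z,dx,dy): return tcp_from_grasp([*(t+dx*bx+dy*by),z],Q)
for dx,dy in((0,-.0012),(0,0),(0,-.0024),(.0012,-.0012),(-.0012,-.0012),(0,.0012)):
    servo_line(T(.172,dx,dy),Q,rate=.1); sleep(.3)
    hit=servo_line(T(.131,dx,dy),Q,rate=.04,contact_N=6); z=current_position()[2]+.0143; st(f"{dx,dy} {hit} G {z:.4f}")
    if z<.142: break
else: raise SystemExit("no fit")
move_gripper(.075); sleep(.3); st("rel")
servo_line(T(.26,dx,dy),Q,rate=.2); move_ptp(*pose((.40,.15),.3,0))
s=capture("side"); c=capture("top"); np.savez("t10.npz",**c)
for y in(-.135,-.047,.039):
    for n,k in(("t",c),("s",s)):
        p=pts(k,.58,.67,y-.03,y+.03,.125,.17); print(n,len(p),np.percentile(p[:,2],[50,98]) if len(p) else 0, rect(p) if len(p) else 0)
print(holders(c))
```

```text
(0, -0.0012) False G 0.1313 t 93.1 tcp [0.6264 0.0253 0.117 ] F [ 0.4  0.9 -0.6] gap 0.0534 grip 30.0
rel t 93.9 tcp [0.6262 0.0252 0.1167] F [ 0.7 -0.1 -0.7] gap 0.0748 grip 0.0
t 57 [0.14396212 0.1489526 ] (array([ 0.61739758, -0.13263213]), (31.8, 6.6), np.float64(-0.02390453394455072))
s 175 [0.13820316 0.14865248] (array([ 0.61823511, -0.13551396]), (31.7, 12.7), np.float64(-0.026916302821321736))
t 51 [0.14475601 0.14927321] (array([ 0.62280542, -0.04418909]), (30.1, 7.3), np.float64(0.003264451629577003))
s 153 [0.13842564 0.14818744] (array([ 0.62522998, -0.04655997]), (32.4, 12.9), np.float64(-0.07231294623697604))
t 43 [0.14511293 0.14952658] (array([0.62581012, 0.0393507 ]), (30.7, 6.9), np.float64(-0.02347310184795859))
s 134 [0.13867    0.14924281] (array([0.62829425, 0.03826625]), (32.8, 12.6), np.float64(0.03243888124846772))
[array([ 0.617732  , -0.13250899]), array([ 0.62409564, -0.04494658]), array([0.62621975, 0.04067095])]
```

All three filter tops sit at the same height, so they are home. I check the frame yaws, then pinch and slide the shutter.

```bash
cat > yaw.py <<'E'
from h import *
def yaws(c):
    for b in(-.1,-.012,.074):
        x,y=bp(0,b); p=pts(c,.565,.685,y-.035,y+.035,.099,.116)[:,:2]
        v=np.linalg.svd(p-p.mean(0))[2][0]; print("yaw",round(float(np.arctan(v[1]/v[0])),3),p.mean(0).round(4))
E
python3 - <<'E'
from yaw import *
yaws(dict(np.load("t10.npz"))); yaws(capture("top"))
c=capture("top"); p=pts(c,.58,.68,.1,.2,.162,.182); t=rect(p)[0]/2+p.mean(0)[:2]/2+CY; print("tab",t)
P=BY-np.pi/2
move_gripper(.036); move_ptp(*pose(t,.22,P)); hit=servo_line(*pose(t,.139,P),rate=.1,contact_N=12); st(hit)
move_gripper(0); st("pinch")
e=t-.047*bx
hit=servo_line(*pose(e,.139,P),rate=.05,contact_N=18); st(hit)
p=current_position(); print("travel",(p[:2]-t)@bx)
E
```

```text
yaw -0.023 [ 0.6175 -0.1319]
yaw -0.037 [ 0.6239 -0.0448]
yaw -0.02 [0.6262 0.0404]
yaw -0.017 [ 0.6168 -0.1318]
yaw -0.036 [ 0.6238 -0.0448]
yaw -0.017 [0.6254 0.0405]
tab [0.63991745 0.15238655]
False t 99.0 tcp [0.6405 0.1525 0.1397] F [0.1 0.5 1.1] gap 0.036 grip 0.0
pinch t 99.5 tcp [0.6402 0.1536 0.1394] F [-0.5  5.2  1.9] gap 0.0101 grip 30.0
True t 100.4 tcp [0.5997 0.1554 0.1394] F [1.  0.2 2.7] gap 0.01 grip 30.0
travel -0.04034577539110656
```

Run:
```python
from yaw import *
P=BY-np.pi/2; p=current_position(); x0=p[:2]; st()
e=p[:2]-.008*bx
hit=servo_line([*e,float(p[2])],rate=.02,contact_N=25); p2=current_position(); st(hit); print("more",(p2[:2]-x0)@bx)
sleep(.3); st()
move_gripper(.03); servo_line([float(p2[0]),float(p2[1]),.22],rate=.2); move_ptp(*pose((.40,.15),.3,0))
c=capture("top"); yaws(c); p=pts(c,.55,.68,.1,.2,.162,.182); t=rect(p)[0]/2+p.mean(0)[:2]/2+CY; print("tab",t,(t-[.6399,.1524])@bx)
for y in(-.135,-.047,.039):
    p=pts(c,.58,.67,y-.03,y+.03,.125,.17); print(len(p),np.percentile(p[:,2],[50,98]))
cv2.imwrite("pics/end.png",cv2.resize(c["image"][100:350,150:470],None,fx=2.5,fy=2.3,interpolation=3))
```

```text
t 100.4 tcp [0.5997 0.1554 0.1394] F [1.  0.2 2.7] gap 0.01 grip 30.0
True t 100.7 tcp [0.5996 0.1554 0.1395] F [ 2.6 -0.   1.4] gap 0.0096 grip 30.0
more -8.470820550826523e-05
 t 101.0 tcp [0.5996 0.1554 0.1395] F [ 1.8 -1.4  3.5] gap 0.0098 grip 30.0
yaw -0.023 [ 0.6171 -0.1317]
yaw -0.036 [ 0.6238 -0.0448]
yaw -0.014 [0.6257 0.0404]
tab [0.59988221 0.15464611] -0.04007579156410433
57 [0.14415951 0.14869583]
50 [0.14499988 0.14884582]
44 [0.1446224  0.15001211]
```

View pics/end.png

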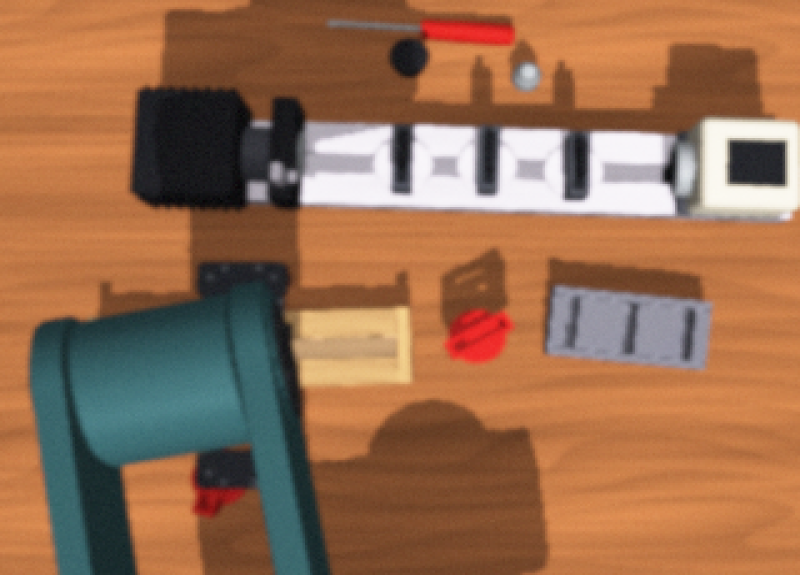

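The shutter tab has moved only about 40 mm. The contact stops may have been transients, so I finish in small steps while watching the steady force.

Run:
```python
from yaw import *
P=BY-np.pi/2; t=np.array([.5996,.1550])
move_ptp(*pose(t,.22,P)); servo_line(*pose(t,.139,P),rate=.15); move_gripper(0); st("pinch")
for k in range(1,7):
    servo_line(*pose(t-.0015*k*bx,.139,P),rate=.02); sleep(.15); F=current_force(); print(k,np.round(F,1),np.round(current_position(),4))
    if np.hypot(F[0],F[1])>14: break
move_gripper(.03); p=current_position(); servo_line([float(p[0]),float(p[1]),.22],rate=.2); move_ptp(*pose((.40,.15),.3,0))
c=capture("top"); p=pts(c,.55,.68,.1,.2,.162,.182); t=rect(p)[0]/2+p.mean(0)[:2]/2+CY; print("tab",t,(t-[.6399,.1524])@bx); st()
```

```text
pinch t 106.1 tcp [0.6002 0.1554 0.14  ] F [-0.9  1.4  5.2] gap 0.0102 grip 30.0
1 [4.7 1.8 4.1] [0.6001 0.1554 0.1399]
2 [8.5 1.7 1.4] [0.6001 0.1553 0.14  ]
3 [11.6  1.2 -1.9] [0.6001 0.1553 0.14  ]
4 [16.   1.  -4.8] [0.6    0.1553 0.14  ]
tab [0.59937561 0.15492751] -0.04059332108091768
 t 110.2 tcp [0.4002 0.15   0.2994] F [ 0.9 -0.8  0.1] gap 0.0301 grip 0.0
```

Run:
```python
from yaw import *
P=BY-np.pi/2; tab=np.array([.5997,.1553]); s=tab+.032*bx
move_gripper(0); move_ptp(*pose(s,.21,P)); servo_line(*pose(s,.142,P),rate=.15); sleep(.2); st()
for k in range(0,22):
    servo_line(*pose(s-(.008+.0015*k)*bx,.142,P),rate=.03); sleep(.1); F=current_force()
    if k>3: print(k,np.round(F,1),np.round(current_position(),4))
    if np.hypot(F[0],F[1])>25: break
servo_line(*pose(s,.142,P),rate=.1); servo_line(*pose(s,.22,P),rate=.2); move_ptp(*pose((.40,.15),.3,0))
c=capture("top"); yaws(c); p=pts(c,.55,.68,.1,.2,.162,.182); t=rect(p)[0]/2+p.mean(0)[:2]/2+CY; print("tab",t,(t-[.6399,.1524])@bx); st()
for y in(-.135,-.047,.039):
    p=pts(c,.58,.67,y-.03,y+.03,.125,.17); print(len(p),np.percentile(p[:,2],[50,98]))
```

```text
t 113.0 tcp [0.6326 0.1542 0.1434] F [ 0.1  0.7 -0.6] gap 0.0002 grip 0.0
4 [ 7.9 -0.4 -5.3] [0.6206 0.1545 0.1423]
5 [11.3  0.  -7.5] [0.6205 0.1545 0.1424]
6 [ 16.2  -0.7 -10.6] [0.6205 0.1545 0.1425]
7 [ 19.4  -0.6 -13.2] [0.6204 0.1545 0.1427]
8 [ 21.5  -1.4 -15.4] [0.6204 0.1545 0.1428]
9 [ 25.6  -1.3 -18.5] [0.6203 0.1546 0.143 ]
yaw -0.022 [ 0.6175 -0.1319]
yaw -0.036 [ 0.6238 -0.0448]
yaw -0.023 [0.6255 0.0405]
tab [0.59956992 0.15480398] -0.04039418557175484
 t 119.0 tcp [0.4003 0.15   0.2995] F [ 0.3 -0.1  0.2] gap 0.0002 grip 0.0
57 [0.1442437  0.15036416]
50 [0.14411221 0.15057536]
44 [0.14579417 0.14939864]
```

The tab is on its hard stop, and all holders and filters are still in place. Handing in.

```bash
python3 -c "
from bench import *
print(close_job())"
```

```text
the job is handed in; nothing more can be done
None
```

The job is handed in at about 119 s: all three holders are locked square in the rail with a filter fully home in each, and the shutter was opened last to its hard stop, though it measured about 40 mm of travel rather than the stated 44; the third filter was knocked from the grip in transit, recovered and seated.

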